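# Show the tower model to the document camera

## Task

Seat the green tower model flat in the pocket of the blue show tray (either way round) and let go of it; then take the tray by its yellow handle, lift it and hold it out to the document camera: level, the model straight above the red ring on the camera stand, the tray's plate at the height of the red collar on the post, and the tray pointing squarely at the post with its handle away from it. Finish while still holding the tray there by its handle, in the air and still, touching neither the model nor the stand. Leave the collar, the orange model and the other things on the table where they are.

Things in the scene. Friction and masses are not known exactly. Their poses are not given: they have to be found in the camera images.
- green_model_mid (a point): Green tower model, loose, about 50 g: white base tile 60 (x) x 44 (y) x 8 mm thick with a green tower 28 x 28 mm at its centre, square to the tile, from 8 to 52 mm above the underside. This point is its centre, 26 mm above the underside; z up, x along the tile's 60 mm side. Same when turned half round.
- tray_pocket (a point): Blue show tray, loose, about 150 g: plate 170 (x) x 70 (y) x 16 mm. Point: centre of its pocket's floor, 8 mm above the underside (mid-plate). Pocket 63 (x) x 47 (y) mm, 8 mm deep, mouth chamfered 2 mm: a model's tile fits with 1.5 mm play a side and sits flush. x points along the tray, away from its handle; z up. The plate reaches 45 mm ahead of this point and 125 mm behind.
- tray_handle (a point): Centre of the tray's yellow handle: an upright fin 30 mm long (x), 14 mm thick (y), from 16 to 60 mm above the tray's underside. The point is 38 mm above the underside and 105 mm behind the pocket point (-x); same axes. The tray's weight lies ahead of the handle: grip firmly.
- focus (a point): Where the pocket point shall be: above the centre of the red ring (60 mm) on the fixed stand's base, level with mid-collar. x is level, towards the post's axis 160 mm ahead; z up. Base 100 mm wide, 8 mm thick, 65 mm behind to 205 mm ahead; post 16 mm thick; red collar 34 mm across, 16 mm tall, 130-230 mm above the table; camera head on the post at least 110 mm ahead, 315 mm up.
- orange_model_mid (a point): Orange tower model, same shape and size as the green one, point at its centre, 26 mm above its underside; bystander
- cup_a: white paper cup upside down, 74 mm across at the foot, 85 mm tall; bystander; origin at the centre of its underside
- cup_b: a second white paper cup upside down, same size; bystander; origin at the centre of its underside
- green_bottle: green bottle with blue cap, 62 mm across, 210 mm tall; bystander; origin at the centre of its underside
- cola_bottle: brown bottle with red cap and label, 60 mm across, 200 mm tall; bystander; origin at the centre of its underside
- glue_stick: yellow glue stick standing up, 26 mm across, 95 mm tall; bystander; origin at the centre of its underside
- eraser: white eraser 45 x 22 x 13 mm lying flat; bystander; origin at the centre of its underside
Things that resemble listed ones, but are neither listed nor needed, are in the scene too. Of the things that look like the part that bears tray_pocket, the smallest one is meant.

How it is judged:
By the outcome, as a careful person would: the job done as asked, in the order asked, and still so for the second after the job is handed in, while the arm keeps its last pose, push and grip.
It also fails if it takes over 64 s, if anything falls off the work surface, if the arm or the gripper's body presses on something with over 40 N, if the wrist force passes 120 N, or if a joint passes its speed limit or range.

## Robot

A 6-joint arm with a two-finger parallel gripper is mounted at the origin on the work surface. World frame = base frame: x ahead of the robot, y to its left, z up, the work surface at z = 0. Lengths are in m, angles in rad, forces in N, time in s.
With the tool pointing down it reaches from about 0.35 to 0.85 m from the base axis. Payload 8.1 kg.
Tool frame: the origin (TCP) lies between the finger pads; the fingertips stand manip.tip_reach ahead of it and the grasp point (between the pads) lies 11 mm behind it (manip.tip_reach is the distance from the TCP to the fingertips, in m); x points along the fingers, y is the direction in which the jaws open and shut, and the axes are right-handed (so a half turn about x gives the same grasp; the last joint's range is limited). The gripper opens to 93 mm and grips with 3 to 60 N. Pads are 15 mm wide; open, the fingers measure 128 mm over their backs; the gripper's body (75 mm by 188 mm) begins 65 mm behind the grasp point.
Start: joints at [1.142, 0.13, 1.488, -0, 1.523, -0.085], TCP at [0.202, 0.565, 0.227] pointing down, gripper open.
Joint ranges: [-2.96, 2.96], [-0.89, 2.26], [0.02, 2.5], [-1.34, 4.48], [0, 2.73], [-2.66, 2.66]. Speed limits (rad/s): [2.39, 2.39, 2.79, 3.14, 3.14, 3.14].

## Interface

Orientations are given as [roll, pitch, yaw] about the fixed x, y, z axes, in that order (R = Rz(yaw) Ry(pitch) Rx(roll)).
In Python, from plant import manip gives the robot as it stands.
- The arm moves only by the tool jog_arm, never from a script. Its argument "series" is a list of rows, each an object with "jaw": the opening in per cent of the stroke, from 0 (shut) to 100 (fully open); "slide": the shift along the tool's x, y, z in m, a list of three; "yaw": the turn about the tool's x in degrees. A call has 1 to 12 rows; each row is the pose to reach, as a shift and turn from the pose measured when the call began, along the tool's axes at that moment; what a row does not reach only later rows make up. A row lasts 1/12 s, in which the tool goes at most 41.7 mm and 7.16 degrees, less where a joint would pass 70% of its speed; a pose out of reach is approached as far as the arm can. A call with a gripper value outside its range is refused whole. The fingers move at their own pace and stop on an object; "squeeze" is the grip in N (left out, the last holds). Time passes only in rows, so rows that repeat a pose let the fingers close. It gives the time, the measured TCP pose, the force and the opening at its end, in the units of the state.
- manip.get_obs(): the state, without advancing time (a new reading comes with each control period).
- manip.camera(name): name is "scene" or "top" or "wrist"; returns the picture (480x640x3 uint8, red, green, blue); there is no depth.
- manip.camera_info(name): a dict with "vertical_fov" (degrees; the focal length in pixels is half the picture's height over the tangent of half this angle, whatever the lens; pixels are square), "cx", "cy" (the principal point, pixels), "T" (4x4, takes a point from camera to world coordinates); the wrist camera has in their place "mount" (4x4, takes a point from camera to tool coordinates, whose origin is the TCP and whose axes are the tool frame's). Camera axes: x right, y down, z forward; pixel columns grow to the right and rows downward; lengths in m; the calibration is good to about 2 mm. A picture is of the moment at which its call begins: read the wrist's pose just before it. camera_info takes no time and is no camera call.
- manip.finish_job(): hands the job in, once; it reports no verdict.
The state is a dict: "time_s": time; "joint_positions": joint angles; "qd": joint speeds; "joint_efforts": joint torques, N m; "tcp_pos": TCP position; "tcp_rot": TCP orientation; "contact_force": force on the tool from outside, world axes, zero at the start; "wrist_torque": the same for the moment, N m; "opening": opening from 0.0 (shut) to 1.0 (fully open).
Only numpy, scipy, OpenCV 4.12 (cv2) and the standard library are available. Lean on these libraries where they do the work, as an engineer would, in place of code of your own. Each camera call takes 0.05 s, during which the arm holds its last target. There are 200 camera calls.

## Working session

There is one attempt and no reset: what is moved stays moved. The work goes in short steps, Python scripts to look and compute and a tool call to move; the robot and the scene stay as the last step left them, time stands still between calls to the robot, and variables do not carry over. Pictures are saved under pics/ and viewed, on a budget of 10 in all, crops included, one or two more only if the job needs it, and the job is handed in when it is done.

Besides the shell and the picture viewer there is one more tool, called after ">>>" as name(argument=value, ...) on one line, values as JSON. jog_arm: Moves the arm, as the interface text tells. Its arguments: {"type":"object","properties":{"series":{"type":"array","items":{"type":"object","properties":{"jaw":{"type":"number"},"slide":{"type":"array","items":{"type":"number"}},"yaw":{"type":"number"}}}},"squeeze":{"type":"number"}},"required":["series"]}

```bash
ls; mkdir -p pics; python3 - <<'E'
from plant import manip
import cv2,numpy as np
print(manip.get_obs()); print(manip.tip_reach)
for n in ["scene","top","wrist"]:
    print(n,manip.camera_info(n))
for n in ["scene","top"]:
    cv2.imwrite(f"pics/{n}0.png",manip.camera(n)[:,:,::-1])
E
```

```text
pics
{'time_s': 0.0, 'joint_positions': array([ 1.14159599e+00,  1.31128963e-01,  1.48926387e+00, -3.33316466e-05,
        1.52301152e+00, -8.54085413e-02]), 'qd': array([ 0.00068425,  0.0007319 , -0.00137878,  0.00028202, -0.00196838,
        0.00071611]), 'joint_efforts': array([ 1.65382611e-03, -5.59853375e+01, -4.91752768e+01,  7.68359983e-02,
        3.54992808e-02, -1.23166910e-04]), 'tcp_pos': array([0.20200005, 0.56438688, 0.22561514]), 'tcp_rot': array([-1.63783161,  1.56898432, -1.98162178]), 'contact_force': array([-0.27187024, -0.97461513,  0.54663602]), 'wrist_torque': array([ 0.04232593, -0.04374369,  0.01859807]), 'opening': 1.000552493736221}
0.008
scene {'vertical_fov': 53.71758637784761, 'cx': 330.4265694304956, 'cy': 232.06862261872502, 'T': array([[-0.8926697 ,  0.29968693, -0.33664306,  0.92983692],
       [ 0.45040236,  0.62080333, -0.64167043,  0.82603917],
       [ 0.01668889, -0.72442458, -0.68915202,  0.96780219],
       [ 0.        ,  0.        ,  0.        ,  1.        ]])}
top {'vertical_fov': 54.13242141692898, 'cx': 314.928613042317, 'cy': 236.5954086775273, 'T': array([[-0.05067855, -0.97802398,  0.20223941,  0.26391607],
       [-0.99871011,  0.04899345, -0.01333273,  0.05446835],
       [ 0.00313132, -0.20265423, -0.97924535,  1.34142638],
       [ 0.        ,  0.        ,  0.        ,  1.        ]])}
wrist {'vertical_fov': 63.772731601161745, 'cx': 325.31930540452447, 'cy': 237.7365113635076, 'mount': array([[ 1.53547562e-03, -2.55354574e-01,  9.66846257e-01,
        -1.58739074e-01],
       [ 9.99998149e-01,  1.51303706e-03, -1.18851559e-03,
        -3.95013499e-04],
       [-1.15938133e-03,  9.66846292e-01,  2.55356424e-01,
        -7.10030163e-02],
       [ 0.00000000e+00,  0.00000000e+00,  0.00000000e+00,
         1.00000000e+00]])}
```

View pics/top0.png

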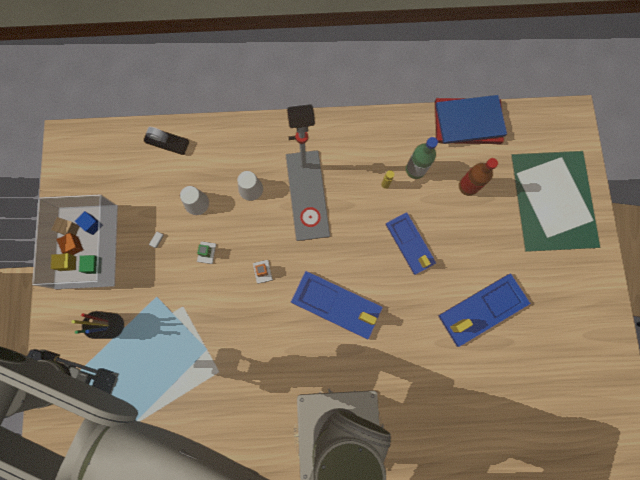

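View pics/scene0.png

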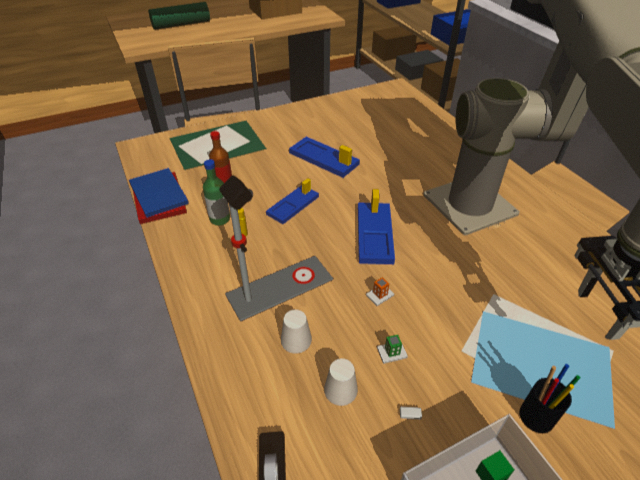

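The top view shows three blue trays, at (411,243), (337,305) and (485,310). The smallest is (411,243), about 57 px × 24 px, which matches 170 × 70 mm. The green model on a white tile is at (207,252) and the orange one at (262,271). The green cube in the box at (88,264) has no tile. The ring is at (310,217), with the post base near (301,150). I'll confirm the tray and model in a crop and work out coarse positions.

```bash
cat > h.py <<'E'
import numpy as np,cv2
from scipy.spatial.transform import Rotation as R
from plant import manip
def cam(n,obs=None):
    i=manip.camera_info(n); f=240/np.tan(np.radians(i["vertical_fov"]/2))
    K=np.array([[f,0,i["cx"]],[0,f,i["cy"]],[0,0,1]])
    if n!="wrist": return K,i["T"]
    return K,tcp(obs)@i["mount"]
def tcp(o):
    T=np.eye(4);T[:3,:3]=R.from_euler("xyz",o["tcp_rot"]).as_matrix();T[:3,3]=o["tcp_pos"];return T
def shot(n,name=None):
    o=manip.get_obs();K,T=cam(n,o);im=manip.camera(n)[:,:,::-1].copy()
    if name: cv2.imwrite(f"pics/{name}.png",im)
    return im,K,T,o
def ray(K,T,uv,z):
    uv=np.atleast_2d(uv).astype(float)
    d=(T[:3,:3]@np.linalg.solve(K,np.c_[uv,np.ones(len(uv))].T)).T
    return T[:3,3]+d*((z-T[2,3])/d[:,2])[:,None]
def proj(K,T,P):
    P=np.atleast_2d(P);c=(P-T[:3,3])@T[:3,:3];q=c@K.T;return q[:,:2]/q[:,2:]
E
python3 - <<'E'
from h import *
im=cv2.imread("pics/top0.png");K,T=cam("top")
for n,uv,z in [("model",(207,252),.02),("orange",(262,271),.02),("tray_mid",(411,243),.016),("handle",(425,261),.06),("ring",(310,217),.008),("postbase_end",(302,152),.008),("collar",(302,137),.18),("cupa",(194,200),.04),("cupb",(249,186),.04),("gbot",(424,160),.1),("glue",(388,180),.05),("cola",(478,178),.1)]:
    print(n,ray(K,T,uv,z)[0].round(3))
print(tcp(manip.get_obs()).round(3))
a=cv2.resize(im[205:305,360:460],(390,390),interpolation=3);b=cv2.resize(im[215:315,180:280],(390,390),interpolation=3)
cv2.imwrite("pics/crop1.png",np.hstack([a,b]))
E
```

```text
model [0.507 0.346 0.02 ]
orange [0.445 0.191 0.02 ]
tray_mid [ 0.505 -0.239  0.016]
handle [ 0.445 -0.263  0.06 ]
ring [0.598 0.048 0.008]
postbase_end [0.801 0.062 0.008]
collar [0.774 0.059 0.18 ]
cupa [0.657 0.378 0.04 ]
cupb [0.692 0.22  0.04 ]
gbot [ 0.723 -0.278  0.1  ]
glue [ 0.686 -0.182  0.05 ]
cola [ 0.663 -0.423  0.1  ]
[[-0.001  0.337  0.941  0.202]
 [-0.001  0.941 -0.337  0.564]
 [-1.    -0.002 -0.     0.226]
 [ 0.     0.     0.     1.   ]]
```

View pics/crop1.png

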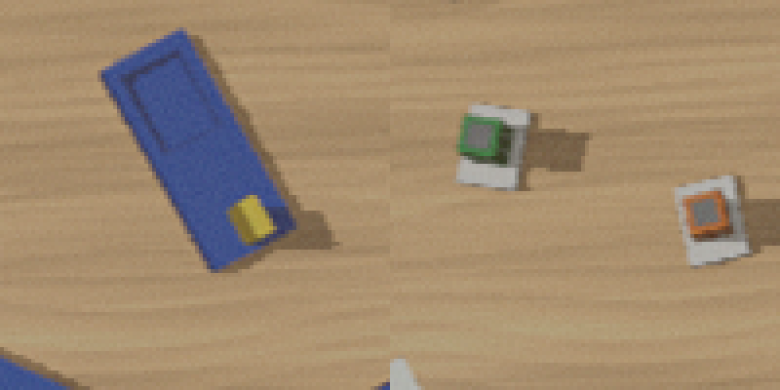

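The crop confirms both targets. On the left is the small tray with its pocket at the upper left and the handle at the lower right. On the right is the green tower on its white tile. The other two blue trays are clearly bigger. Next I'll move the wrist camera above the green model.

>>> jog_arm(series=[{"slide": [0,-0.01,0.03],"yaw": -1},{"slide": [0,-0.02,0.06],"yaw": -2},{"slide": [0,-0.03,0.095],"yaw": -3},{"slide": [0,-0.04,0.13],"yaw": -4},{"slide": [0,-0.05,0.165],"yaw": -5},{"slide": [0,-0.06,0.2],"yaw": -6},{"slide": [0,-0.07,0.235],"yaw": -7},{"slide": [0,-0.08,0.27],"yaw": -8},{"slide": [0,-0.09,0.305],"yaw": -9},{"slide": [0,-0.1,0.335],"yaw": -10},{"slide": [0,-0.102,0.355],"yaw": -10},{"slide": [0,-0.102,0.36],"yaw": -10}])

```text
invalid input
```

```bash
python3 - <<'E'
from h import *
im,K,T,o=shot("wrist","w1");print(o["tcp_pos"],tcp(o).round(3),np.abs(o["qd"]).max(),o["time_s"])
E
```

```text
[0.20202442 0.56444323 0.22569553] [[-0.001  0.337  0.941  0.202]
 [-0.001  0.941 -0.337  0.564]
 [-1.    -0.002 -0.     0.226]
 [ 0.     0.     0.     1.   ]] 0.002184775271634448 0.1
```

View pics/w1.png

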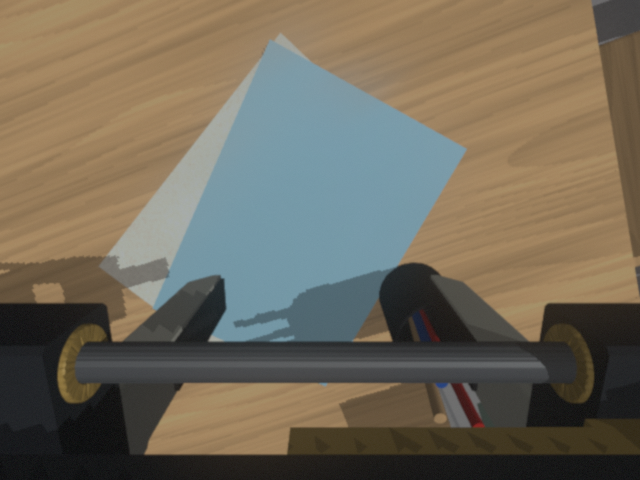

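The call was refused, probably because each row needs "jaw", so the arm is still at its start pose. The picture shows the start view: paper below, the pencil cup under the right finger at (430,400), and image-down pointing along tool +z. I'll resend with jaw values, rising first to clear the pencils and turning so the jaws will lie along the tile's long side.

>>> jog_arm(squeeze=20, series=[{"jaw": 100,"slide": [-0.03,-0.01,0],"yaw": 6},{"jaw": 100,"slide": [-0.06,-0.02,0.02],"yaw": 12},{"jaw": 100,"slide": [-0.06,-0.03,0.055],"yaw": 19},{"jaw": 100,"slide": [-0.06,-0.04,0.09],"yaw": 26},{"jaw": 100,"slide": [-0.06,-0.05,0.125],"yaw": 33},{"jaw": 100,"slide": [-0.06,-0.06,0.16],"yaw": 40},{"jaw": 100,"slide": [-0.06,-0.07,0.195],"yaw": 47},{"jaw": 100,"slide": [-0.05,-0.08,0.23],"yaw": 54},{"jaw": 100,"slide": [-0.04,-0.09,0.265],"yaw": 61},{"jaw": 100,"slide": [-0.02,-0.1,0.3],"yaw": 68},{"jaw": 100,"slide": [0,-0.1,0.33],"yaw": 74},{"jaw": 100,"slide": [0,-0.1,0.36],"yaw": 80}])

```text
time_s: 1.15
tcp_pos: [0.5067, 0.3464, 0.2207]
tcp_rot: [-0.766, 1.563, -2.512]
contact_force: [-0.1, 0.6, 0.1]
opening: 0.999
```

>>> jog_arm(series=[{"jaw": 100,"slide": [0,0,0],"yaw": 0},{"jaw": 100,"slide": [0,0,0],"yaw": 0}])

```text
time_s: 1.32
tcp_pos: [0.5071, 0.3448, 0.2186]
tcp_rot: [-0.794, 1.559, -2.542]
contact_force: [-0.3, 0.2, -0.2]
opening: 1.004
```

```bash
python3 - <<'E'
from h import *
im,K,T,o=shot("wrist","w2");print(tcp(o).round(4),np.abs(o["qd"]).max(),o["time_s"],o["joint_positions"].round(2))
E
```

```text
[[-0.0096  0.9842 -0.1769  0.5071]
 [-0.0066 -0.177  -0.9842  0.3448]
 [-0.9999 -0.0083  0.0082  0.2186]
 [ 0.      0.      0.      1.    ]] 0.04077204653131079 1.3167 [ 0.51  0.18  1.45 -0.    1.53  0.69]
```

View pics/w2.png

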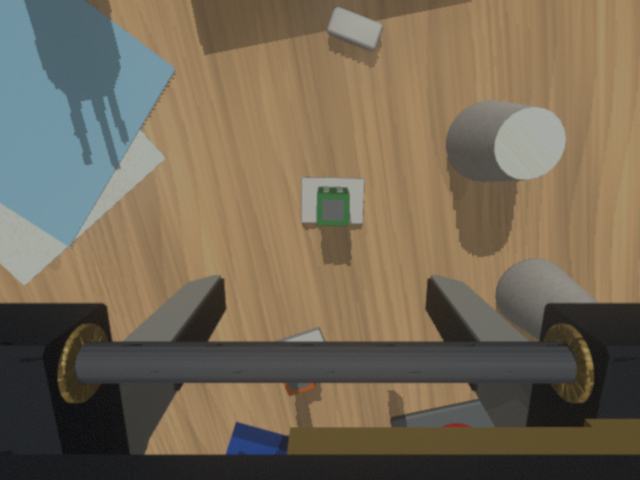

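The green model sits at tile pixels (302–365, 178–223), with nothing near the finger path; the orange one is far below, at (305,350). I'll fit its pose by matching a silhouette.

```bash
cat >> h.py <<'E'
from scipy.optimize import minimize
def box(x0,x1,y0,y1,z0,z1): return np.array([[x,y,z] for x in(x0,x1) for y in(y0,y1) for z in(z0,z1)])
MODEL=[box(-.03,.03,-.022,.022,0,.008),box(-.014,.014,-.014,.014,.008,.052)]
TRAY=[box(-.125,.045,-.035,.035,0,.016),box(-.12,-.09,-.007,.007,.016,.06)]
def fit(mask,K,T,parts,p0,z=0.,S=8):
    """pose x,y,yaw of boxes whose silhouette best matches the mask"""
    ys,xs=np.nonzero(mask);x0,y0=xs.min()-15,ys.min()-15;w,h=xs.max()-x0+15,ys.max()-y0+15
    m=mask[y0:y0+h,x0:x0+w].astype(float)
    def cost(p):
        p=np.array(p);c,s=np.cos(p[2]),np.sin(p[2]);r=np.zeros((h*S,w*S),np.uint8)
        for b in parts:
            P=b@np.array([[c,s,0],[-s,c,0],[0,0,1]])+[p[0],p[1],z]
            q=(proj(K,T,P)-[x0,y0]+.5)*S
            cv2.fillConvexPoly(r,cv2.convexHull(np.round(q).astype(np.int32)),1)
        r=cv2.resize(r.astype(np.float32),(w,h),interpolation=cv2.INTER_AREA)
        return np.abs(r-m).sum()/m.sum()
    best=None
    for d in (.008,.003,.002):
        p=p0 if best is None else best.x
        sim=[p]+[np.array(p)+e for e in ([d,0,0],[0,d,0],[0,0,d*10])]
        best=minimize(cost,p,method="Nelder-Mead",options=dict(initial_simplex=sim,xatol=1e-5,fatol=1e-5))
    return best.x,best.fun
def seg(im,roi,kind):
    hsv=cv2.cvtColor(im,cv2.COLOR_BGR2HSV).astype(int);H,S_,V=hsv[...,0],hsv[...,1],hsv[...,2]
    if kind=="model": m=((S_<45)&(V>110))|((H>45)&(H<85)&(S_>60))
    if kind=="tray": m=((H>105)&(H<130)&(S_>90))|((H>20)&(H<35)&(S_>130))
    k=np.zeros_like(m);k[roi[1]:roi[3],roi[0]:roi[2]]=1;m&=k
    m=cv2.morphologyEx(m.astype(np.uint8),cv2.MORPH_CLOSE,np.ones((7,7)))
    n,l,st,_=cv2.connectedComponentsWithStats(m);i=1+np.argmax(st[1:,4]);m=(l==i)
    c,_=cv2.findContours(m.astype(np.uint8),0,1);o=np.zeros(m.shape,np.uint8);cv2.drawContours(o,c,-1,1,-1);return o
E
cat > m1.py <<'E'
from h import *
im=cv2.imread("pics/w2.png");o=manip.get_obs();K,T=cam("wrist",o)
m=seg(im,(285,160,385,245),"model");print(m.sum(),cv2.boundingRect(m))
p,c=fit(m,K,T,MODEL,[.507,.346,-.17]);print("model",p.round(4),np.degrees(p[2]),c)
t=tcp(o);d=np.r_[p[:2],.0]-t[:3,3];print("tool delta to (x,y,0):",(t[:3,:3].T@d).round(4))
print("tool y yaw",np.degrees(np.arctan2(t[1,1],t[0,1])))
im=cv2.imread("pics/top0.png");K,T=cam("top");m=seg(im,(375,205,445,282),"tray");print(m.sum(),cv2.boundingRect(m))
p,c=fit(m,K,T,TRAY,[.54,-.22,.45]);print("tray top",p.round(4),np.degrees(p[2]),c)
m=seg(im,(190,235,225,272),"model");p,c=fit(m,K,T,MODEL,[.507,.346,-.17]);print("model top",p.round(4),np.degrees(p[2]),c)
E
python3 m1.py
```

```text
2867 (302, 177, 62, 49)
model [ 0.5124  0.3524 -0.1958] -11.218710973610376 0.024786362050924313
tool delta to (x,y,0): [ 0.2195  0.0064 -0.009 ]
tool y yaw -10.051643695214013
1384 (386, 213, 49, 61)
tray top [ 0.5435 -0.2204  0.438 ] 25.09814748861234 0.08267476517341041
model top [ 0.5099  0.3522 -0.1888] -10.818437091959716 0.08689608895705521
```

>>> jog_arm(squeeze=20, series=[{"jaw": 80,"slide": [0.01,0.006,-0.009],"yaw": 1},{"jaw": 80,"slide": [0.04,0.006,-0.009],"yaw": 1},{"jaw": 80,"slide": [0.08,0.006,-0.009],"yaw": 1},{"jaw": 80,"slide": [0.12,0.006,-0.009],"yaw": 1},{"jaw": 80,"slide": [0.15,0.006,-0.009],"yaw": 1},{"jaw": 80,"slide": [0.175,0.006,-0.009],"yaw": 1},{"jaw": 80,"slide": [0.185,0.006,-0.009],"yaw": 1},{"jaw": 80,"slide": [0.19,0.006,-0.009],"yaw": 1},{"jaw": 80,"slide": [0.19,0.006,-0.009],"yaw": 1},{"jaw": 80,"slide": [0.19,0.006,-0.009],"yaw": 1}])

```text
time_s: 2.2
tcp_pos: [0.5131, 0.3537, 0.0316]
tcp_rot: [-0.804, 1.563, -2.567]
contact_force: [-0.4, 0.6, -0.5]
opening: 0.8
```

```bash
python3 - <<'E'
from h import *
im,K,T,o=shot("wrist");t=tcp(o);print(t.round(4),o["contact_force"],o["opening"])
print("err tool",(t[:3,:3].T@(np.array([.5124,.3524,.03])-t[:3,3])).round(4))
E
```

```text
[[-0.0063  0.9816 -0.1906  0.5131]
 [-0.0041 -0.1907 -0.9816  0.3537]
 [-1.     -0.0054  0.0052  0.0316]
 [ 0.      0.      0.      1.    ]] [-0.42396678  0.6433886  -0.51430781] 0.8003144419520951
err tool [ 0.0016 -0.0005  0.0014]
```

>>> jog_arm(squeeze=20, series=[{"jaw": 80,"slide": [0.004,0,0.001],"yaw": 0},{"jaw": 80,"slide": [0.004,0,0.001],"yaw": 0},{"jaw": 15,"slide": [0.004,0,0.001],"yaw": 0},{"jaw": 15,"slide": [0.004,0,0.001],"yaw": 0},{"jaw": 15,"slide": [0.004,0,0.001],"yaw": 0},{"jaw": 15,"slide": [0.004,0,0.001],"yaw": 0},{"jaw": 15,"slide": [0.004,0,0.001],"yaw": 0},{"jaw": 15,"slide": [0.004,0,0.001],"yaw": 0},{"jaw": 15,"slide": [0.004,0,0.001],"yaw": 0},{"jaw": 15,"slide": [0.004,0,0.001],"yaw": 0}])

```text
time_s: 3.08
tcp_pos: [0.5135, 0.3528, 0.0281]
tcp_rot: [-0.776, 1.564, -2.539]
contact_force: [0.5, 0.7, -0.1]
opening: 0.302
```

```bash
python3 - <<'E'
from h import *
im,K,T,o=shot("wrist","grip");t=tcp(o);print(t.round(4),o["contact_force"],o["opening"],o["time_s"])
E
```

```text
[[-0.0054  0.9816 -0.1909  0.5135]
 [-0.0037 -0.191  -0.9816  0.3528]
 [-1.     -0.0046  0.0047  0.0281]
 [ 0.      0.      0.      1.    ]] [ 0.51817233  0.67528979 -0.13111559] 0.3022628447953988 3.0833
```

Gripped, with an opening of 0.302 (28 mm). Next I'll lift and carry it to beside the tray.

>>> jog_arm(series=[{"jaw": 15,"slide": [-0.03,0,0],"yaw": 0},{"jaw": 15,"slide": [-0.06,0,0],"yaw": 0},{"jaw": 15,"slide": [-0.1,0.01,0.02],"yaw": 0},{"jaw": 15,"slide": [-0.13,0.02,0.05],"yaw": 0},{"jaw": 15,"slide": [-0.16,0.03,0.08],"yaw": 0},{"jaw": 15,"slide": [-0.18,0.04,0.11],"yaw": 0},{"jaw": 15,"slide": [-0.19,0.05,0.145],"yaw": 0},{"jaw": 15,"slide": [-0.19,0.055,0.18],"yaw": 0},{"jaw": 15,"slide": [-0.19,0.065,0.215],"yaw": 0},{"jaw": 15,"slide": [-0.19,0.075,0.25],"yaw": 0},{"jaw": 15,"slide": [-0.19,0.08,0.27],"yaw": 0},{"jaw": 15,"slide": [-0.19,0.08,0.27],"yaw": 0}])

```text
time_s: 4.13
tcp_pos: [0.5416, 0.069, 0.2191]
tcp_rot: [-0.589, 1.563, -2.356]
contact_force: [0.1, -0.6, -0.2]
opening: 0.298
```

```bash
python3 - <<'E'
from h import *
o=manip.get_obs();t=tcp(o);print(t.round(4),o["contact_force"],o["opening"],o["time_s"])
print((t[:3,:3].T@(np.array([.569,-.275,.22])-t[:3,3])).round(4), np.degrees(np.arctan2(t[1,1],t[0,1])))
E
```

```text
[[-0.0052  0.9808 -0.195   0.5416]
 [-0.0052 -0.195  -0.9808  0.069 ]
 [-1.     -0.0041  0.0061  0.2191]
 [ 0.      0.      0.      1.    ]] [ 0.05671058 -0.62994575 -0.15446232] 0.2976616893025333 4.1333
[0.0007 0.0939 0.3321] -11.244069191672246
```

>>> jog_arm(series=[{"jaw": 15,"slide": [0,0.01,0.03],"yaw": -4},{"jaw": 15,"slide": [0,0.02,0.065],"yaw": -8},{"jaw": 15,"slide": [0,0.03,0.1],"yaw": -12},{"jaw": 15,"slide": [0,0.04,0.135],"yaw": -16},{"jaw": 15,"slide": [0,0.05,0.17],"yaw": -20},{"jaw": 15,"slide": [0,0.06,0.205],"yaw": -24},{"jaw": 15,"slide": [0,0.07,0.24],"yaw": -28},{"jaw": 15,"slide": [0,0.08,0.275],"yaw": -32},{"jaw": 15,"slide": [0,0.09,0.31],"yaw": -35},{"jaw": 15,"slide": [0,0.094,0.332],"yaw": -36},{"jaw": 15,"slide": [0,0.094,0.332],"yaw": -36},{"jaw": 15,"slide": [0,0.094,0.332],"yaw": -36}])

```text
time_s: 5.13
tcp_pos: [0.5689, -0.2754, 0.22]
tcp_rot: [-1.376, 1.563, -2.517]
contact_force: [-0.2, 0.9, -0.7]
opening: 0.3
```

```bash
python3 - <<'E'
from h import *
im,K,T,o=shot("wrist","w3");t=tcp(o);print(t.round(4),o["opening"],o["time_s"],abs(o["qd"]).max())
E
```

```text
[[-0.0059  0.909   0.4167  0.5689]
 [-0.0043  0.4167 -0.909  -0.2754]
 [-1.     -0.0072  0.0014  0.22  ]
 [ 0.      0.      0.      1.    ]] 0.2996098452444539 5.1333 0.03670377722533658
```

View pics/w3.png

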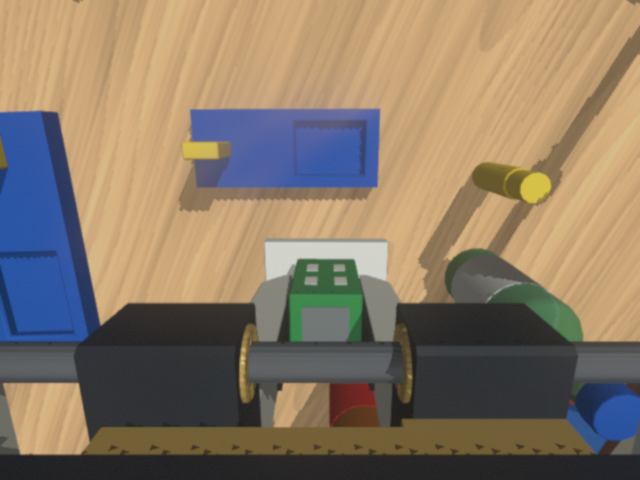

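The small tray is clear at (191–380, 108–188): pocket on the right at (330,148), handle on the left at (206,150). The held model's tile edge is at row ~240, columns 265–387, and it looks level. Next I'll fit the tray pose and the tile's position in the hand.

```bash
cat > m2.py <<'E'
from h import *
im=cv2.imread("pics/w3.png");o=manip.get_obs();K,T=cam("wrist",o);t=tcp(o)
m=seg(im,(170,90,400,215),"tray");print(m.sum(),cv2.boundingRect(m))
p,c=fit(m,K,T,TRAY,[.5435,-.22,.438]);print("tray",p.round(4),np.degrees(p[2]),c)
print("pocket floor in tool",(t[:3,:3].T@(np.r_[p[:2],.008]-t[:3,3])).round(4),"tool y yaw",np.degrees(np.arctan2(t[1,1],t[0,1])))
g=cv2.cvtColor(im,cv2.COLOR_BGR2GRAY).astype(float)
# tile edge rows / cols, subpixel by gradient centroid
def edge(v,a):
    d=np.abs(np.diff(v));i=np.argmax(d);s=slice(max(i-2,0),i+3);return a+(np.arange(len(d))[s]*d[s]).sum()/d[s].sum()+.5
for c in (275,300,330,360,378): print(c,"row",edge(g[228:250,c],228).round(2),g[234:246,c].astype(int))
for r in (250,260,268): print(r,"cols",edge(g[r,255:275],255).round(2),edge(g[r,377:397],377).round(2))
off=.0281
for z in (-.021,-.022,-.023):
  P=np.array([[x,y,z] for x in (off,off-.008) for y in (-.03,.03)]);print(z,proj(K,T,P@t[:3,:3].T+t[:3,3]).round(1).tolist())
# pocket rim: dark lines inside tray
E
python3 m2.py
```

```text
13212 (182, 110, 197, 77)
tray [ 0.5459 -0.2211  0.4264] 24.430213652118027 0.11540763132001211
pocket floor in tool [ 0.2121  0.0026 -0.0583] tool y yaw 24.698397871086886
275 row 241.34 [163 164 164 165 152 142 146 164 195 208 209 209]
300 row 241.52 [174 175 176 173 158 145 146 160 193 208 209 208]
330 row 241.61 [170 169 167 164 153 144 144 159 190 206 209 211]
360 row 241.56 [168 170 170 168 160 149 145 157 188 206 209 209]
378 row 241.66 [181 180 181 176 165 150 145 156 184 204 210 211]
250 cols 264.62 386.98
260 cols 265.11 386.45
268 cols 265.5 386.34
-0.021 [[267.0, 237.7], [386.7, 237.8], [264.5, 242.0], [389.3, 242.1]]
-0.022 [[266.9, 235.8], [386.8, 235.9], [264.4, 239.9], [389.3, 240.1]]
-0.023 [[266.8, 233.8], [386.9, 234.0], [264.4, 237.9], [389.4, 238.1]]
```

```bash
cat > m3.py <<'E'
from h import *
im=cv2.imread("pics/w3.png");o=manip.get_obs();K,T=cam("wrist",o);t=tcp(o)
hsv=cv2.cvtColor(im,cv2.COLOR_BGR2HSV)
for u,v in [(250,130),(330,150),(300,180),(340,115),(206,150),(225,150),(375,150)]: print((u,v),hsv[v,u])
m=seg(im,(170,90,400,215),"tray")
ov=im.copy();ov[...,2]=np.where(m>0,255,ov[...,2])
p,c=fit(m,K,T,TRAY,[.5435,-.22,.438])
for b in TRAY:
    cs,s=np.cos(p[2]),np.sin(p[2]);P=b@np.array([[cs,s,0],[-s,cs,0],[0,0,1]])+[p[0],p[1],0]
    cv2.polylines(ov,[cv2.convexHull(np.round(proj(K,T,P)).astype(np.int32))],True,(0,255,0))
a=cv2.resize(ov[90:215,160:420],(780,375),interpolation=0);cv2.imwrite("pics/ov.png",a)
E
python3 m3.py
```

```text
(250, 130) [114 116 162]
(330, 150) [112 158 166]
(300, 180) [111 159 165]
(340, 115) [117  91 159]
(206, 150) [ 25 147 206]
(225, 150) [ 19  84 128]
(375, 150) [111 156 165]
```

View pics/ov.png

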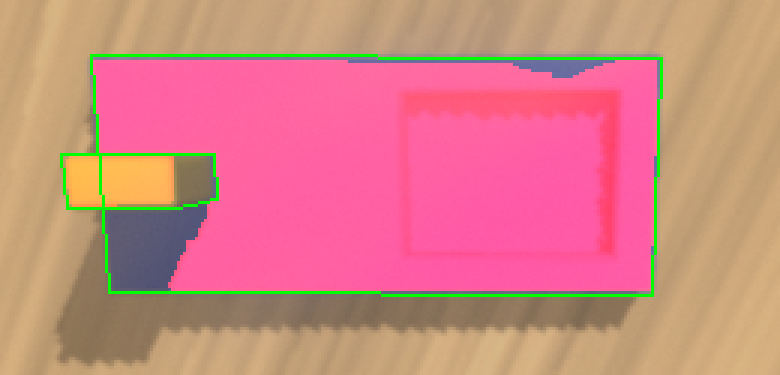

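The outline fit matches the tray closely, so the mask gaps (shadow and glare) didn't bias it much. I'll refit with a looser mask and check it against the pocket rim, which spans about cols 294–366 and rows 120–175.

```bash
sed -i 's/((H>105)&(H<130)&(S_>90))|((H>20)&(H<35)&(S_>130))/((H>100)\&(H<135)\&(S_>45))|((H>15)\&(H<35)\&(S_>125))/' h.py; cat > m4.py <<'E'
from h import *
im=cv2.imread("pics/w3.png");o=manip.get_obs();K,T=cam("wrist",o);t=tcp(o)
m=seg(im,(170,90,400,215),"tray");p,c=fit(m,K,T,TRAY,[.5435,-.22,.438]);print("tray",p.round(4),np.degrees(p[2]),c)
print("pocket in tool",(t[:3,:3].T@(np.r_[p[:2],.008]-t[:3,3])).round(4))
cs,s=np.cos(p[2]),np.sin(p[2]);P=box(-.0335,.0335,-.0255,.0255,.016,.016)[::2]@np.array([[cs,s,0],[-s,cs,0],[0,0,1]])+[p[0],p[1],0]
print(proj(K,T,P).round(1).tolist())
E
python3 m4.py
```

```text
tray [ 0.5458 -0.2205  0.4316] 24.7303095977767 0.013142245480494768
pocket in tool [ 0.2121  0.0027 -0.0588]
[[293.3, 176.7], [292.2, 119.6], [365.1, 176.8], [366.6, 119.7]]
```

>>> jog_arm(series=[{"jaw": 15,"slide": [0,0.003,-0.03],"yaw": 0},{"jaw": 15,"slide": [0.01,0.003,-0.06],"yaw": 0},{"jaw": 15,"slide": [0.04,0.003,-0.06],"yaw": 0},{"jaw": 15,"slide": [0.075,0.003,-0.06],"yaw": 0},{"jaw": 15,"slide": [0.11,0.003,-0.06],"yaw": 0},{"jaw": 15,"slide": [0.14,0.003,-0.06],"yaw": 0},{"jaw": 15,"slide": [0.155,0.003,-0.06],"yaw": 0},{"jaw": 15,"slide": [0.165,0.003,-0.06],"yaw": 0},{"jaw": 15,"slide": [0.165,0.003,-0.06],"yaw": 0},{"jaw": 15,"slide": [0.165,0.003,-0.06],"yaw": 0},{"jaw": 15,"slide": [0.165,0.003,-0.06],"yaw": 0}])

```text
time_s: 6.1
tcp_pos: [0.5473, -0.2192, 0.0572]
tcp_rot: [-0.944, 1.565, -2.083]
contact_force: [0.5, 0.2, -0.6]
opening: 0.297
```

```bash
cat > m5.py <<'E'
from h import *
o=manip.get_obs();t=tcp(o);p=np.array([.5458,-.2205,.008])
print(t.round(4),o["opening"],o["time_s"],abs(o["qd"]).max(),o["contact_force"].round(1))
d=t[:3,:3].T@(p-t[:3,3]);print("pocket in tool",d.round(4),"tile err y,z",(d[1:]-[-.0005,.0008]).round(4),"yaw",np.degrees(np.arctan2(t[1,1],t[0,1])))
E
python3 m5.py
```

```text
[[-0.003   0.9082  0.4184  0.5473]
 [-0.0054  0.4184 -0.9082 -0.2192]
 [-1.     -0.005   0.0036  0.0572]
 [ 0.      0.      0.      1.    ]] 0.29719098342125144 6.1 0.009113227359871044 [ 0.5  0.2 -0.6]
pocket in tool [ 0.0492 -0.0017  0.0004] tile err y,z [-0.0012 -0.0004] yaw 24.735746658303416
```

>>> jog_arm(series=[{"jaw": 15,"slide": [0.004,-0.001,0],"yaw": 0},{"jaw": 15,"slide": [0.008,-0.001,0],"yaw": 0},{"jaw": 15,"slide": [0.01,-0.001,0],"yaw": 0},{"jaw": 15,"slide": [0.012,-0.001,0],"yaw": 0},{"jaw": 15,"slide": [0.014,-0.001,0],"yaw": 0},{"jaw": 15,"slide": [0.016,-0.001,0],"yaw": 0},{"jaw": 15,"slide": [0.018,-0.001,0],"yaw": 0},{"jaw": 15,"slide": [0.019,-0.001,0],"yaw": 0},{"jaw": 15,"slide": [0.019,-0.001,0],"yaw": 0},{"jaw": 15,"slide": [0.019,-0.001,0],"yaw": 0}])

```text
time_s: 6.93
tcp_pos: [0.5462, -0.2197, 0.038]
tcp_rot: [-0.984, 1.565, -2.124]
contact_force: [0.2, 0.2, -0.6]
opening: 0.3
```

```bash
python3 m5.py; python3 -c "
from h import *
shot('wrist','w4')"
```

```text
[[-0.0033  0.9083  0.4184  0.5462]
 [-0.0053  0.4183 -0.9083 -0.2197]
 [-1.     -0.0052  0.0034  0.038 ]
 [ 0.      0.      0.      1.    ]] 0.3000849345519792 6.9333 0.0022943159221483966 [ 0.2  0.2 -0.6]
pocket in tool [ 0.03   -0.0006  0.0004] tile err y,z [-0.0001 -0.0004] yaw 24.730634054592898
```

No contact force with the underside below the rim, so the tile is in the pocket. I'll lower the last 2 mm.

>>> jog_arm(series=[{"jaw": 15,"slide": [0.001,0,0],"yaw": 0},{"jaw": 15,"slide": [0.002,0,0],"yaw": 0},{"jaw": 15,"slide": [0.002,0,0],"yaw": 0},{"jaw": 15,"slide": [0.002,0,0],"yaw": 0}])

```text
time_s: 7.32
tcp_pos: [0.5463, -0.2197, 0.0362]
tcp_rot: [-0.954, 1.565, -2.093]
contact_force: [0.4, -0.1, -0.8]
opening: 0.301
```

```bash
python3 m5.py
```

```text
[[-0.0031  0.9082  0.4185  0.5463]
 [-0.0053  0.4184 -0.9082 -0.2197]
 [-1.     -0.005   0.0036  0.0362]
 [ 0.      0.      0.      1.    ]] 0.3013782673663089 7.3167 0.002916220956260464 [ 0.4 -0.1 -0.8]
pocket in tool [ 0.0282 -0.0007  0.0004] tile err y,z [-0.0002 -0.0004] yaw 24.736909091017278
```

>>> jog_arm(series=[{"jaw": 60,"slide": [0,0,0],"yaw": 0},{"jaw": 60,"slide": [0,0,0],"yaw": 0},{"jaw": 60,"slide": [0,0,0],"yaw": 0},{"jaw": 60,"slide": [-0.02,0,0],"yaw": 0},{"jaw": 60,"slide": [-0.05,0,0],"yaw": 0},{"jaw": 60,"slide": [-0.09,0,0],"yaw": 0},{"jaw": 60,"slide": [-0.13,0,0.01],"yaw": 0},{"jaw": 60,"slide": [-0.16,0,0.03],"yaw": 0},{"jaw": 60,"slide": [-0.18,0,0.05],"yaw": 0},{"jaw": 60,"slide": [-0.18,0,0.06],"yaw": 0},{"jaw": 60,"slide": [-0.18,0,0.06],"yaw": 0},{"jaw": 60,"slide": [-0.18,0,0.06],"yaw": 0}])

```text
time_s: 8.32
tcp_pos: [0.5714, -0.2731, 0.2149]
tcp_rot: [-1.3, 1.564, -2.44]
contact_force: [-0.5, -0.4, 0.1]
opening: 0.603
```

```bash
python3 - <<'E'
from h import *
im,K,T,o=shot("wrist","w5");t=tcp(o);print(t.round(4),o["opening"],o["time_s"],abs(o["qd"]).max())
cv2.imwrite("pics/w5c.png",cv2.resize(im[80:240,150:420],(800,474),interpolation=2))
E
```

```text
[[-0.0048  0.9085  0.4178  0.5714]
 [-0.0041  0.4178 -0.9085 -0.2731]
 [-1.     -0.0061  0.0017  0.2149]
 [ 0.      0.      0.      1.    ]] 0.6033151132961554 8.3167 0.04022444439746594
```

View pics/w5c.png

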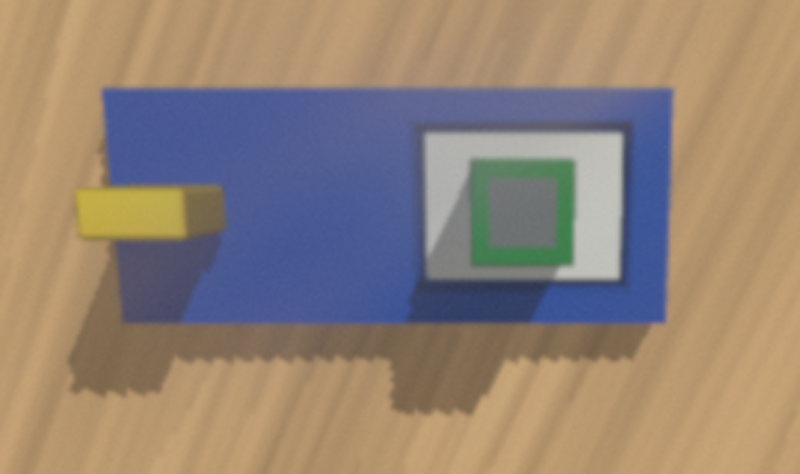

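The model sits flat in the pocket with an even margin all round. I'll refit the tray, then turn to the handle so that tool z is opposite tray x, which keeps the model in the wrist view.

```bash
cat > m6.py <<'E'
from h import *
im=cv2.imread("pics/w5.png");o=manip.get_obs();K,T=cam("wrist",o);t=tcp(o)
m=seg(im,(165,80,400,210),"tray");p,c=fit(m,K,T,TRAY,[.5458,-.2205,.43]);print("tray",p.round(4),np.degrees(p[2]),c)
h=np.r_[p[:2]-.105*np.array([np.cos(p[2]),np.sin(p[2])]),.215]
print("handle",h.round(4),"in tool",(t[:3,:3].T@(h-t[:3,3])).round(4),"tool y yaw",np.degrees(np.arctan2(t[1,1],t[0,1])))
E
python3 m6.py
```

```text
tray [ 0.545  -0.2207  0.4322] 24.763648867427772 0.013921381710403623
handle [ 0.4496 -0.2647  0.215 ] in tool [-0.0002 -0.107  -0.0577] tool y yaw 24.725739444701727
```

>>> jog_arm(series=[{"jaw": 60,"slide": [0,-0.01,0],"yaw": 7},{"jaw": 60,"slide": [0,-0.02,-0.01],"yaw": 14},{"jaw": 60,"slide": [0,-0.03,-0.015],"yaw": 21},{"jaw": 60,"slide": [0,-0.04,-0.02],"yaw": 28},{"jaw": 60,"slide": [0,-0.05,-0.025],"yaw": 35},{"jaw": 60,"slide": [0,-0.06,-0.03],"yaw": 42},{"jaw": 60,"slide": [0,-0.07,-0.035],"yaw": 49},{"jaw": 60,"slide": [0,-0.08,-0.04],"yaw": 56},{"jaw": 60,"slide": [0,-0.09,-0.045],"yaw": 63},{"jaw": 60,"slide": [0,-0.1,-0.05],"yaw": 70},{"jaw": 60,"slide": [0,-0.107,-0.058],"yaw": 77},{"jaw": 60,"slide": [0,-0.107,-0.058],"yaw": 83}])

```text
time_s: 9.37
tcp_pos: [0.4471, -0.2624, 0.2126]
tcp_rot: [-0.474, 1.561, -3.068]
contact_force: [-0.2, 0.3, -0.3]
opening: 0.602
```

>>> jog_arm(series=[{"jaw": 60,"slide": [0,0,0],"yaw": 6},{"jaw": 60,"slide": [0,0,0],"yaw": 8},{"jaw": 60,"slide": [0,0,0],"yaw": 8},{"jaw": 60,"slide": [0,0,0],"yaw": 8}])

```text
time_s: 9.7
tcp_pos: [0.4463, -0.2612, 0.211]
tcp_rot: [-0.496, 1.559, 3.056]
contact_force: [-0.1, 0.1, -0.9]
opening: 0.602
```

```bash
cat > m7.py <<'E'
from h import *
im,K,T,o=shot("wrist","w6");t=tcp(o);print(t.round(4),o["opening"],o["time_s"],abs(o["qd"]).max(),o["joint_positions"].round(2))
h=np.array([.4496,-.2647,.038])
print("in tool",(t[:3,:3].T@(h-t[:3,3])).round(4),"tool y yaw",np.degrees(np.arctan2(t[1,1],t[0,1])))
E
python3 m7.py
```

```text
[[-0.0117  0.399  -0.9169  0.4463]
 [ 0.001  -0.9169 -0.399  -0.2612]
 [-0.9999 -0.0056  0.0104  0.211 ]
 [ 0.      0.      0.      1.    ]] 0.601921405342965 9.7 0.015299003864158152 [-0.62 -0.08  1.73 -0.01  1.5   0.54]
in tool [ 0.1729  0.0055 -0.0034] tool y yaw -66.48338613482345
```

>>> jog_arm(series=[{"jaw": 60,"slide": [0.01,0.005,-0.003],"yaw": -1.2},{"jaw": 60,"slide": [0.04,0.005,-0.003],"yaw": -1.2},{"jaw": 60,"slide": [0.075,0.005,-0.003],"yaw": -1.2},{"jaw": 60,"slide": [0.11,0.005,-0.003],"yaw": -1.2},{"jaw": 60,"slide": [0.14,0.005,-0.003],"yaw": -1.2},{"jaw": 60,"slide": [0.16,0.005,-0.003],"yaw": -1.2},{"jaw": 60,"slide": [0.17,0.005,-0.003],"yaw": -1.2},{"jaw": 60,"slide": [0.178,0.005,-0.003],"yaw": -1.2},{"jaw": 60,"slide": [0.178,0.005,-0.003],"yaw": -1.2},{"jaw": 60,"slide": [0.178,0.005,-0.003],"yaw": -1.2}])

```text
time_s: 10.58
tcp_pos: [0.4499, -0.2651, 0.034]
tcp_rot: [-0.436, 1.56, 3.138]
contact_force: [-0.7, -0.1, 0.6]
opening: 0.595
```

```bash
sed -i 's/"w6"/"w7"/' m7.py; python3 m7.py
```

```text
[[-0.0104  0.4187 -0.9081  0.4499]
 [ 0.     -0.9081 -0.4187 -0.2651]
 [-0.9999 -0.0044  0.0095  0.034 ]
 [ 0.      0.      0.      1.    ]] 0.5953968306593022 10.5833 0.022293094949248055 [-0.63  0.12  1.87 -0.01  1.16  0.51]
in tool [-0.004  -0.0005  0.0001] tool y yaw -65.24611914334174
```

>>> jog_arm(squeeze=58, series=[{"jaw": 60,"slide": [0.005,-0.0005,0],"yaw": 0},{"jaw": 60,"slide": [0.005,-0.0005,0],"yaw": 0},{"jaw": 40,"slide": [0.005,-0.0005,0],"yaw": 0},{"jaw": 25,"slide": [0.005,-0.0005,0],"yaw": 0},{"jaw": 5,"slide": [0.005,-0.0005,0],"yaw": 0},{"jaw": 5,"slide": [0.005,-0.0005,0],"yaw": 0},{"jaw": 5,"slide": [0.005,-0.0005,0],"yaw": 0},{"jaw": 5,"slide": [0.005,-0.0005,0],"yaw": 0},{"jaw": 5,"slide": [0.005,-0.0005,0],"yaw": 0},{"jaw": 5,"slide": [0.005,-0.0005,0],"yaw": 0}])

```text
time_s: 11.47
tcp_pos: [0.4502, -0.2652, 0.0298]
tcp_rot: [-0.326, 1.562, -3.036]
contact_force: [-0.0, -0.6, 0.8]
opening: 0.151
```

```bash
cat > m8.py <<'E'
from h import *
im,K,T,o=shot("wrist","w8");t=tcp(o);np.save("grip.npy",t);print(t.round(4),o["opening"],o["time_s"],o["contact_force"].round(1))
# stand: ring centre in top and scene views, red blobs
for n,roi in [("top",(280,120,340,240)),("scene",(215,220,330,320))]:
    im=cv2.imread(f"pics/{n}0.png");K,T=cam(n);h=cv2.cvtColor(im,cv2.COLOR_BGR2HSV).astype(int)
    m=(((h[...,0]<8)|(h[...,0]>172))&(h[...,1]>140)&(h[...,2]>60)).astype(np.uint8);k=np.zeros_like(m);k[roi[1]:roi[3],roi[0]:roi[2]]=1;m*=k
    N,l,s,c=cv2.connectedComponentsWithStats(m)
    for i in range(1,N):
        if s[i,4]>15:
            pts=np.argwhere(l==i)[:,::-1].astype(np.float32);e=cv2.fitEllipse(cv2.convexHull(pts)) if len(pts)>20 else None
            print(n,s[i],c[i].round(2),e,ray(K,T,e[0],.008).round(4) if e else "")
E
python3 m8.py
```

```text
[[-0.0092  0.4185 -0.9082  0.4502]
 [-0.001  -0.9082 -0.4186 -0.2652]
 [-1.     -0.003   0.0088  0.0298]
 [ 0.      0.      0.      1.    ]] 0.15104137657792152 11.4667 [-0.  -0.6  0.8]
top [295 132  13  11  76] [301.33 137.79] ((301.19256591796875, 136.2498321533203), (12.220205307006836, 12.47742748260498), 144.60391235351562) [[0.8518 0.0622 0.008 ]]
top [301 207  19  20  95] [309.6  216.95] ((309.8765869140625, 216.6567840576172), (19.035320281982422, 19.312944412231445), 147.52931213378906) [[0.5995 0.0481 0.008 ]]
scene [231 235  15  13 114] [238.06 241.39] ((238.101318359375, 240.26019287109375), (13.822430610656738, 14.825652122497559), 94.76828002929688) [[ 0.7153 -0.1525  0.008 ]]
scene [292 267  23  17 124] [303.28 275.13] ((303.105224609375, 274.9270324707031), (16.592405319213867, 21.995689392089844), 85.50586700439453) [[0.602  0.0493 0.008 ]]
```

The handle is gripped (opening 0.151, about 14 mm). The ring is at about (0.600, 0.048) from the top camera and (0.602, 0.049) from the scene camera. Next I'll fit the stand's yaw and the collar height from both pictures.

```bash
cat > m9.py <<'E'
from h import *
from scipy.optimize import least_squares
BASE=[box(-.065,.205,-.05,.05,0,.008)]
vis=[];est=[]
for n,roi in [("top",(282,140,335,246)),("scene",(222,250,340,322))]:
    im=cv2.imread(f"pics/{n}0.png");K,T=cam(n);h=cv2.cvtColor(im,cv2.COLOR_BGR2HSV).astype(int)
    m=((h[...,1]<70)|(h[...,0]<6)|(h[...,0]>165)).astype(np.uint8);k=np.zeros_like(m);k[roi[1]:roi[3],roi[0]:roi[2]]=1;m*=k
    m=cv2.morphologyEx(m,cv2.MORPH_CLOSE,np.ones((3,3)));N,l,s,c=cv2.connectedComponentsWithStats(m);i=1+np.argmax(s[1:,4]);m=(l==i).astype(np.uint8)
    c,_=cv2.findContours(m,0,1);cv2.drawContours(m,c,-1,1,-1)
    p,c=fit(m,K,T,BASE,[.600,.0485,.06]);print(n,p.round(4),np.degrees(p[2]).round(2),c);est.append(p)
    ov=im.copy();cs,sn=np.cos(p[2]),np.sin(p[2]);P=BASE[0]@np.array([[cs,sn,0],[-sn,cs,0],[0,0,1]])+[p[0],p[1],0]
    big=cv2.resize(ov,None,fx=4,fy=4,interpolation=0);cv2.polylines(big,[cv2.convexHull(np.round(4*proj(K,T,P)+2).astype(np.int32))],True,(0,255,0))
    cc,_=cv2.findContours(cv2.resize(m,None,fx=4,fy=4,interpolation=0),0,1);cv2.drawContours(big,cc,-1,(255,0,255),1)
    vis.append(big[100*4:250*4,270*4:350*4] if n=="top" else big[170*4:325*4,215*4:345*4])
h=min(v.shape[0] for v in vis);v=np.hstack([x[:h] for x in vis]);cv2.imwrite("pics/stand.png",cv2.resize(v,(int(600*v.shape[1]/h),600))[:, :800])
# collar point by triangulation of red blob box centres
p=np.mean(est,0)
a=p[:2]+.16*np.array([np.cos(p[2]),np.sin(p[2])]);print("mean",p.round(4),"post axis",a.round(4))
for n,uv in [("top",(301.3,137.2)),("scene",(238.1,241.2))]:
    K,T=cam(n)
    for z in (.14,.16,.18,.2,.22): print(n,z,(proj(K,T,[*a,z])[0]-uv).round(1))
E
python3 m9.py
```

```text
top [0.6003 0.0482 0.0767] 4.39 0.04864493890356671
scene [0.6    0.0469 0.0692] 3.97 0.1412697327289778
mean [0.6002 0.0475 0.073 ] post axis [0.7597 0.0592]
top 0.14 [ 1.3 10.7]
top 0.16 [1.1 7.8]
top 0.18 [0.9 4.8]
top 0.2 [0.7 1.7]
top 0.22 [ 0.6 -1.5]
scene 0.14 [ 4.6 21.6]
scene 0.16 [ 3.6 15.8]
scene 0.18 [2.6 9.8]
scene 0.2 [1.6 3.7]
scene 0.22 [ 0.6 -2.6]
```

View pics/stand.png

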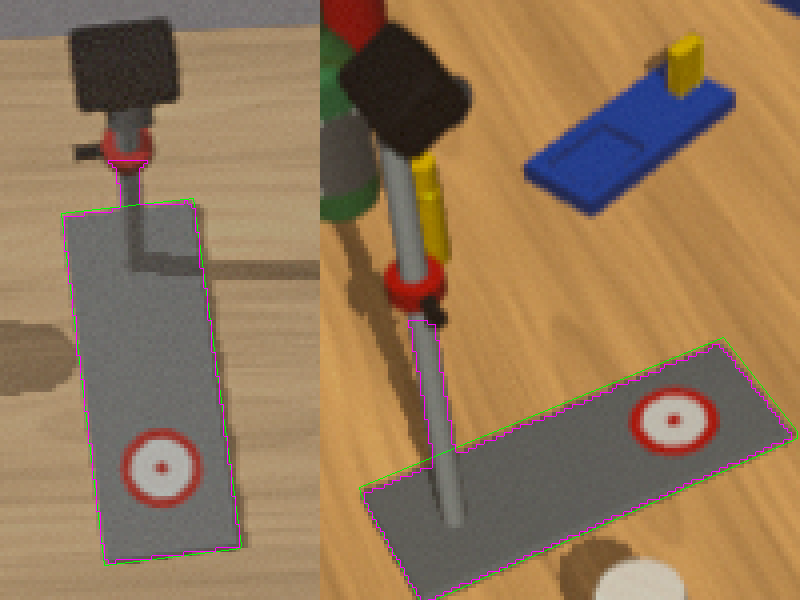

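The base outlines line up in both views; the ring, post and collar are clear. Collar mid-height looks to be about 0.21 m, and I'll refine that with its cylinder outline.

```bash
cat > m10.py <<'E'
from h import *
f=np.array([.6005,.0483]);y=np.radians(4.3);a=f+.16*np.array([np.cos(y),np.sin(y)])
th=np.linspace(0,2*np.pi,60,endpoint=False)
for n,roi in [("top",(290,125,312,150)),("scene",(226,230,252,255))]:
    im=cv2.imread(f"pics/{n}0.png");K,T=cam(n);h=cv2.cvtColor(im,cv2.COLOR_BGR2HSV).astype(int)
    m=(((h[...,0]<8)|(h[...,0]>172))&(h[...,1]>120)&(h[...,2]>40)).astype(np.uint8)[roi[1]:roi[3],roi[0]:roi[2]]
    best=[]
    for z in np.arange(.19,.235,.001):
      for dx in np.arange(-2,2.1,.5):
        P=np.array([[a[0]+.017*np.cos(t),a[1]+.017*np.sin(t),z+s] for t in th for s in(-.008,.008)])
        q=(proj(K,T,P)+[dx,0]-roi[:2]+.5)*8;r=np.zeros((m.shape[0]*8,m.shape[1]*8),np.uint8)
        cv2.fillConvexPoly(r,cv2.convexHull(np.round(q).astype(np.int32)),1);r=cv2.resize(r.astype(np.float32),m.shape[::-1],interpolation=cv2.INTER_AREA)
        best.append((np.abs(r-m).sum()/m.sum(),round(z,3),dx))
    print(n,m.sum(),sorted(best)[:4])
E
python3 m10.py
python3 - <<'E'
from h import *
t=np.load("grip.npy");y=np.radians(4.3)
f=np.array([.6005,.0483,.211])
# tray pose at grip
def P(x,yy,z,w): c,s=np.cos(w),np.sin(w);M=np.eye(4);M[:3,:3]=[[c,-s,0],[s,c,0],[0,0,1]];M[:3,3]=x,yy,z;return M
g=np.linalg.inv(P(.545,-.2207,.008,.4322))@t;goal=P(*f,y)@g;print(goal.round(4))
n=t.copy();print("delta tool now",(t[:3,:3].T@(goal[:3,3]-t[:3,3])).round(4))
np.save("g.npy",g);np.save("goal.npy",goal)
E
```

```text
top 85 [(np.float64(0.9516544117647059), np.float64(0.212), np.float64(-0.5)), (np.float64(0.9533088235294118), np.float64(0.211), np.float64(-0.5)), (np.float64(0.9536764705882353), np.float64(0.214), np.float64(-0.5)), (np.float64(0.9542279411764706), np.float64(0.215), np.float64(-0.5))]
scene 117 [(np.float64(0.7811164529914529), np.float64(0.215), np.float64(-1.0)), (np.float64(0.7831196581196581), np.float64(0.214), np.float64(-1.0)), (np.float64(0.7855235042735043), np.float64(0.217), np.float64(-1.0)), (np.float64(0.7863247863247863), np.float64(0.216), np.float64(-1.0))]
[[-0.009   0.0746 -0.9972  0.4961]
 [ 0.0023 -0.9972 -0.0746  0.0398]
 [-1.     -0.003   0.0088  0.2328]
 [ 0.      0.      0.      1.    ]]
delta tool now [-0.2037 -0.2583 -0.1676]
```

```bash
python3 - <<'E'
from h import *
for n,(a,b,c,d) in [("top",(290,126,313,150)),("scene",(226,230,252,256))]:
    im=cv2.imread(f"pics/{n}0.png").astype(int);r=im[...,2]-(im[...,1]+im[...,0])//2
    print(n,"cols",a,"..")
    for v in range(b,d): print(v,' '.join(f"{x:3d}" for x in r[v,a:c]))
E
```

```text
top cols 290 ..
126  12   9   7   8   6   5   7  12   9  15  14  16  12  13  12  10  10  15  25  41  43  47  45
127  25  13  19  19  19  20  13  14  10  13   7   6   7   7   5   9   5  13  40  44  42  43  43
128  42  39  40  43  47  46  34  12   2   5   8   7   7   9   7   6   6  14  37  43  40  40  40
129  44  44  43  47  48  45  39  12   6   3   3   7   5   6  10  10   5  13  33  44  44  45  44
130  45  45  44  44  45  45  34   7   4   3   5   3   6   5  10   4   4  12  33  45  45  45  44
131  43  45  43  43  45  45  37  12   1   4   5   8   5  -1   4  12  19  26  38  45  45  46  44
132  44  41  44  42  41  43  57  56  18   4   5   6   7   5  21  63  87  59  46  44  44  43  46
133  44  44  45  45  47  54  88 101  62  15   3   5   5   2  23  60  70  62  47  44  44  43  44
134  43  45  44  47  44  62  98 109  65  15   3   5   5   7  23  56  69  62  42  42  45  45  47
135  45  45  43  38  35  73 106 105  74  25  -1   6   5   4  21  56  73  63  47  42  45  44  45
136  25  32  19  20  24  83 106 107  79  28   0  -1   2   0  28  61  70  60  45  42  45  42  43
137  11   6  11   7  11  63 
[... 3345 characters left out ...]
   2   2   9  15  15  15  13  33  75  77  78  78  80
250  72  52  47  47  49  48  49  51  60  75  68   9   1   1   6   7  11  13  12  15  34  73  77  78  77  77
251  75  61  49  46  47  48  47  50  71  70  67  17   4   2   5   6   9   9  18  34  62  79  80  76  78  80
252  73  71  51  47  50  47  48  51  70  73  69  28   4   2   2   5   5  12  35  65  78  79  78  78  77  78
253  74  72  64  46  46  47  48  50  64  72  71  37   5   6   3   4   4   8  39  78  78  78  80  77  76  78
254  74  75  73  50  47  48  49  48  52  69  71  45   6   3   5   3   4   7  29  79  78  77  78  77  76  76
255  74  75  71  50  46  46  50  47  49  64  73  58  10   3   5   4   4   4  22  79  79  77  79  79  78  73
```

```bash
python3 - <<'E'
from h import *
from scipy.optimize import least_squares
def tri(ut,us):
    f=lambda p:np.r_[proj(*cam("top"),p)[0]-ut,proj(*cam("scene"),p)[0]-us]
    r=least_squares(f,[.76,.06,.2]);return r.x.round(4),r.fun.round(2)
print("collar",tri((301.2,134.05),(238.3,240.6)))
print("ring",tri((309.75,216.8),(303.2,275.0)))
K,T=cam("scene");print("post foot scene",ray(K,T,(248.25,301),.008))
# silhouette bounds predicted for collar
th=np.linspace(0,2*np.pi,90)
for n in("top","scene"):
    K,T=cam(n)
    for z in (.205,.215,.225):
        P=np.array([[.7601+.017*np.cos(t),.0603+.017*np.sin(t),z+s] for t in th for s in(-.008,.008)]);q=proj(K,T,P);print(n,z,q.min(0).round(1),q.max(0).round(1))
E
```

```text
collar (array([0.7633, 0.0617, 0.2182]), array([-0.37,  0.68, -0.64, -0.23]))
ring (array([0.6005, 0.048 , 0.0053]), array([ 0.15, -0.23,  0.25,  0.07]))
post foot scene [[0.76341785 0.06837873 0.008     ]]
top 0.205 [294.9 130.5] [308.2 145.4]
top 0.215 [294.7 128.9] [308.1 143.9]
top 0.225 [294.6 127.2] [308.1 142.3]
scene 0.205 [231.5 235.9] [247.4 251.5]
scene 0.215 [230.9 232.8] [247.  248.4]
scene 0.225 [230.3 229.6] [246.5 245.3]
```

Collar mid-height comes out at about 0.217 m: the scene camera says 0.2145 and the top camera 0.227. I'll compare it with the held tray in the same views afterwards. Now a straight lift.

>>> jog_arm(squeeze=58, series=[{"jaw": 5,"slide": [-0.003,0,0],"yaw": 0},{"jaw": 5,"slide": [-0.01,0,0],"yaw": 0},{"jaw": 5,"slide": [-0.025,0,0],"yaw": 0},{"jaw": 5,"slide": [-0.045,0,0],"yaw": 0},{"jaw": 5,"slide": [-0.07,0,0],"yaw": 0},{"jaw": 5,"slide": [-0.1,0,0],"yaw": 0},{"jaw": 5,"slide": [-0.13,0,0],"yaw": 0},{"jaw": 5,"slide": [-0.16,0,0],"yaw": 0},{"jaw": 5,"slide": [-0.185,0,0],"yaw": 0},{"jaw": 5,"slide": [-0.2,0,0],"yaw": 0},{"jaw": 5,"slide": [-0.209,0,0],"yaw": 0},{"jaw": 5,"slide": [-0.209,0,0],"yaw": 0}])

```text
time_s: 12.52
tcp_pos: [0.453, -0.2656, 0.2415]
tcp_rot: [0.065, 1.564, -2.645]
contact_force: [0.0, -1.2, -2.2]
opening: 0.147
```

```bash
cat > m11.py <<'E'
from h import *
o=manip.get_obs();t=tcp(o);G=np.load("goal.npy");G[2,3]=.238
print(t.round(4),o["opening"],o["time_s"],abs(o["qd"]).max(),o["contact_force"].round(1),o["wrist_torque"].round(2))
print("delta tool",(t[:3,:3].T@(G[:3,3]-t[:3,3])).round(4),"dyaw(tool)",np.degrees(np.arctan2(t[1,1],t[0,1])-np.arctan2(G[1,1],G[0,1])).round(2))
E
python3 m11.py
```

```text
[[-6.000e-03  4.186e-01 -9.082e-01  4.530e-01]
 [-3.300e-03 -9.082e-01 -4.186e-01 -2.656e-01]
 [-1.000e+00  4.000e-04  6.800e-03  2.415e-01]
 [ 0.000e+00  0.000e+00  0.000e+00  1.000e+00]] 0.1473799088877154 12.5167 0.051371073376894956 [ 0.  -1.2 -2.2] [-0.08  0.25 -0.02]
delta tool [ 0.0022 -0.2592 -0.167 ] dyaw(tool) 20.47
```

The wrist force of about −2 N matches the tray plus model (200 g). Next I'll carry it over to the stand.

>>> jog_arm(squeeze=58, series=[{"jaw": 5,"slide": [0,-0.01,-0.005],"yaw": 1},{"jaw": 5,"slide": [0,-0.03,-0.02],"yaw": 3},{"jaw": 5,"slide": [0,-0.06,-0.04],"yaw": 5},{"jaw": 5,"slide": [0,-0.09,-0.06],"yaw": 7},{"jaw": 5,"slide": [0,-0.12,-0.08],"yaw": 9.5},{"jaw": 5,"slide": [0,-0.15,-0.1],"yaw": 12},{"jaw": 5,"slide": [0,-0.18,-0.12],"yaw": 14.5},{"jaw": 5,"slide": [0,-0.21,-0.14],"yaw": 17},{"jaw": 5,"slide": [0,-0.235,-0.152],"yaw": 19},{"jaw": 5,"slide": [0.002,-0.25,-0.162],"yaw": 20},{"jaw": 5,"slide": [0.002,-0.259,-0.167],"yaw": 20.5},{"jaw": 5,"slide": [0.002,-0.259,-0.167],"yaw": 20.5}])

```text
time_s: 13.52
tcp_pos: [0.4951, 0.0418, 0.2361]
tcp_rot: [0.173, 1.561, -2.892]
contact_force: [-0.1, -0.1, -1.8]
opening: 0.146
```

>>> jog_arm(squeeze=58, series=[{"jaw": 5,"slide": [0,0,0],"yaw": 0},{"jaw": 5,"slide": [0,0,0],"yaw": 0},{"jaw": 5,"slide": [0,0,0],"yaw": 0}])

```text
time_s: 13.77
tcp_pos: [0.4947, 0.041, 0.2354]
tcp_rot: [0.158, 1.56, -2.908]
contact_force: [-0.3, -0.3, -1.9]
opening: 0.15
```

```bash
python3 m11.py; python3 - <<'E'
from h import *
ims=[]
for n in ("top","scene","wrist"): im,K,T,o=shot(n,n+"9");ims.append(im)
a=cv2.resize(ims[0][90:290,250:370],(336,560));b=cv2.resize(ims[1][140:340,195:360],(462,560));cv2.imwrite("pics/fin1.png",np.hstack([a,b]))
E
```

```text
[[-0.0108  0.0758 -0.9971  0.4947]
 [-0.0026 -0.9971 -0.0758  0.041 ]
 [-0.9999  0.0017  0.011   0.2354]
 [ 0.      0.      0.      1.    ]] 0.15011945861023324 13.7667 0.0079719291230587 [-0.3 -0.3 -1.9] [-0.03  0.27  0.01]
delta tool [-0.0027  0.0013 -0.0013] dyaw(tool) 0.07
```

View pics/fin1.png

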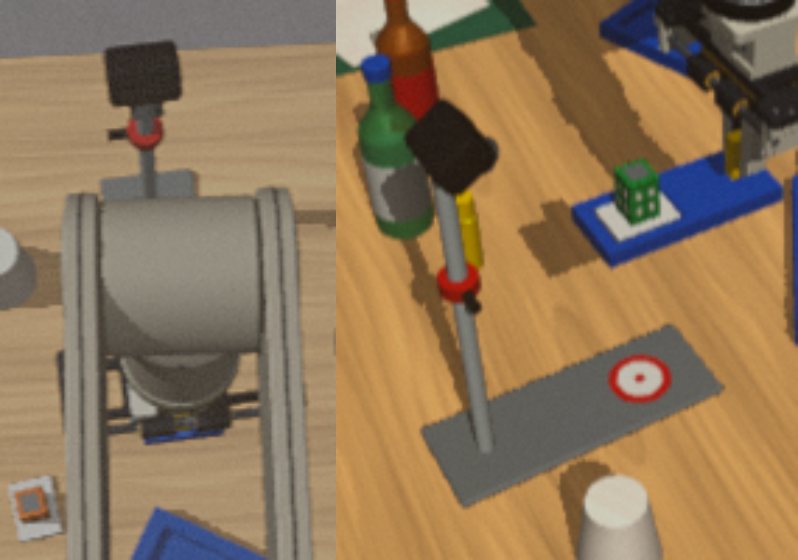

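The top view is blocked by the arm. The scene view shows the tray held level over the stand, clear of it, handle away from the post and model seated. Next I'll check for in-hand slip (wrist picture at grip against now) and the tray pose in the scene camera.

```bash
cat > m12.py <<'E'
from h import *
# slip: same features in wrist view at grip and now
a=cv2.cvtColor(cv2.imread("pics/w8.png"),6);b=cv2.cvtColor(cv2.imread("pics/wrist9.png"),6)
g8=cv2.imread("pics/w8.png");hs=cv2.cvtColor(g8,cv2.COLOR_BGR2HSV)
blue=((hs[...,0]>100)&(hs[...,0]<135)&(hs[...,1]>45)).astype(np.uint8);print("blue bbox",cv2.boundingRect(blue))
hs9=cv2.cvtColor(cv2.imread("pics/wrist9.png"),cv2.COLOR_BGR2HSV)
for nm,H in (("w8",hs),("w9",hs9)):
    g=((H[...,0]>45)&(H[...,0]<85)&(H[...,1]>80)).astype(np.uint8);g[200:]=0;n,l,s,c=cv2.connectedComponentsWithStats(g);i=1+np.argmax(s[1:,4]);print(nm,"green",s[i],c[i].round(2))
    w=((H[...,1]<45)&(H[...,2]>110)).astype(np.uint8);w[200:]=0;n,l,s,c=cv2.connectedComponentsWithStats(w);i=1+np.argmax(s[1:,4]);print(nm,"white",s[i],c[i].round(2))
# scene fit with free pose, clipped left of gripper
im=cv2.imread("pics/scene9.png");K,T=cam("scene");h=cv2.cvtColor(im,cv2.COLOR_BGR2HSV).astype(int)
t=tcp(manip.get_obs());M=t@np.linalg.inv(np.load("g.npy"));print("FK pocket",M[:3,3].round(4),"x-axis",M[:3,0].round(4),"z-axis",M[:3,2].round(4))
roi=(270,180,331,240)
m=((h[...,0]>100)&(h[...,0]<135)&(h[...,1]>60))|((h[...,0]>45)&(h[...,0]<90)&(h[...,1]>60))|((h[...,1]<40)&(h[...,2]>110))
m=m[roi[1]:roi[3],roi[0]:roi[2]].astype(np.uint8)
m=cv2.morphologyEx(m,cv2.MORPH_CLOSE,np.ones((3,3)));c,_=cv2.findContours(m,0,1);c=max(c,key=cv2.contourArea);m[:]=0;cv2.drawContours(m,[c],-1,1,-1);m=m.astype(float)
parts=[TRAY[0]-[0,0,.008],MODEL[1]]
def cost(p):
    e=np.eye(4);e[:3,:3]=R.from_euler("zy",[p[3],p[4]]).as_matrix();Mo=np.eye(4);Mo[:3,:3]=e[:3,:3]@M[:3,:3];Mo[:3,3]=M[:3,3]+p[:3]
    S=8;r=np.zeros((m.shape[0]*S,m.shape[1]*S),np.uint8)
    for q in parts:
        u=(proj(K,T,q@Mo[:3,:3].T+Mo[:3,3])-roi[:2]+.5)*S;cv2.fillConvexPoly(r,cv2.convexHull(np.round(u).astype(np.int32)),1)
    r=cv2.resize(r.astype(np.float32),m.shape[::-1],interpolation=cv2.INTER_AREA);return np.abs(r-m).sum()/m.sum()
print("nominal cost",cost(np.zeros(5)))
for act in ([0,1,2],[0,1,2,3,4]):
    f=lambda q:cost(np.array([q[act.index(i)] if i in act else 0 for i in range(5)]))
    s0=np.zeros(len(act));sim=[s0]+[np.eye(len(act))[i]*(.004 if act[i]<3 else .03) for i in range(len(act))]
    r=minimize(f,s0,method="Nelder-Mead",options=dict(initial_simplex=sim,maxiter=600));print(act,r.x.round(4),r.fun)
E
python3 m12.py
```

```text
blue bbox (1, 0, 414, 480)
w8 green [ 278    0   93   63 2886] [324.77  38.63]
w8 white [ 269    0  112  122 6073] [323.16  85.07]
w9 green [ 278    0   93   66 2943] [324.77  40.08]
w9 white [ 269    0  112  125 6428] [324.23  86.09]
FK pocket [0.5995 0.0495 0.2142] x-axis [ 9.971e-01  7.570e-02 -9.000e-04] z-axis [5.0e-04 4.8e-03 1.0e+00]
nominal cost 0.05345582635186596
[0, 1, 2] [-0.0011  0.0016  0.0005] 0.04154369763899467
[0, 1, 2, 3, 4] [-0.0013  0.0017  0.0009  0.0012 -0.0087] 0.04270992003046459
```

Against the camera stand, the tray pose agrees within about 2–3 mm: FK gives the pocket at (0.5995, 0.0495, 0.2142), and the scene fit is within 2 mm of that. Tilt is about 0.5° or less, and yaw is 4.3° against 4.0–4.4° for the stand. One small correction, then settle.

>>> jog_arm(squeeze=58, series=[{"jaw": 5,"slide": [-0.001,0.001,-0.001],"yaw": 0},{"jaw": 5,"slide": [-0.0025,0.002,-0.002],"yaw": 0},{"jaw": 5,"slide": [-0.0025,0.002,-0.002],"yaw": 0},{"jaw": 5,"slide": [-0.0025,0.002,-0.002],"yaw": 0},{"jaw": 5,"slide": [-0.0025,0.002,-0.002],"yaw": 0},{"jaw": 5,"slide": [-0.0025,0.002,-0.002],"yaw": 0}])

```text
time_s: 14.42
tcp_pos: [0.4973, 0.0391, 0.2386]
tcp_rot: [0.185, 1.561, -2.881]
contact_force: [0.4, -1.3, -1.5]
opening: 0.149
```

```bash
python3 m11.py; cat > m13.py <<'E'
from h import *
for n in ("scene","wrist"): shot(n,n+"10")
for f in ("w8","wrist9","wrist10"):
    H=cv2.cvtColor(cv2.imread(f"pics/{f}.png"),cv2.COLOR_BGR2HSV);b=(H[...,0]>100)&(H[...,0]<135)&(H[...,1]>45)
    print(f,[(r,np.nonzero(b[r,150:480])[0][[0,-1]]+150) for r in (20,60,100,150,180,210)])
E
python3 m13.py; sed -i 's/scene9/scene10/;s/wrist9/wrist10/g' m12.py; python3 m12.py
```

```text
[[-0.0095  0.0753 -0.9971  0.4973]
 [-0.0025 -0.9972 -0.0753  0.0391]
 [-1.      0.0018  0.0097  0.2386]
 [ 0.      0.      0.      1.    ]] 0.14884847440320867 14.4167 0.0022077519425902133 [ 0.4 -1.3 -1.5] [-0.02  0.28  0.03]
delta tool [ 0.0006 -0.0007  0.0011] dyaw(tool) 0.04
w8 [(20, array([238, 413])), (60, array([241, 410])), (100, array([243, 408])), (150, array([245, 406])), (180, array([247, 404])), (210, array([249, 403]))]
wrist9 [(20, array([238, 412])), (60, array([241, 402])), (100, array([243, 408])), (150, array([245, 405])), (180, array([247, 404])), (210, array([249, 402]))]
wrist10 [(20, array([238, 412])), (60, array([241, 403])), (100, array([243, 408])), (150, array([245, 405])), (180, array([247, 404])), (210, array([249, 402]))]
blue bbox (1, 0, 414, 480)
w8 green [ 278    0   93   63 2886] [324.77  38.63]
w8 white [ 269    0  112  122 6073] [323.16  85.07]
w9 green [ 278    0   93   66 2949] [324.8   40.17]
w9 white [ 269    0  112  125 6377] [324.34  86.21]
FK pocket [0.6016 0.0477 0.2166] x-axis [ 0.9971  0.0758 -0.001 ] z-axis [6.0e-04 4.8e-03 1.0e+00]
nominal cost 0.0517578125
[0, 1, 2] [-0.0007  0.0011  0.0003] 0.04585193452380952
[0, 1, 2, 3, 4] [-0.0007  0.0002 -0.0001  0.0054 -0.0149] 0.043863932291666664
```

The tray's edges sit at the same wrist-view columns as at the grip (within 1 px at all but one row, where the reading is a patchy mask), so it hasn't slipped. It is still, over the ring and at collar height, so I'm handing it in.

```bash
python3 -c "
from plant import manip
print(manip.finish_job())"
```

```text
the job is handed in; nothing more can be done
None
```

I seated the green model in the pocket of the smallest blue tray and let go of it. I then gripped the tray by its handle (58 N), carried it to the camera stand and handed in at about 14.5 s while still holding it there. No verdict came back.

| Last check | Measured | Target |
|---|---|---|
| Pocket position, x and y | (0.602, 0.048) m | ring centre, about (0.600, 0.048) m |
| Plate height | 0.217 m | collar middle, about 0.217 m |
| Tray heading | 4.3° | stand, 4.0–4.4° |
| Tilt | about 0.3° by arm pose; the loose camera fit gave up to 0.9° | level |

- **Hold:** the arm was still. The handle had not slipped in the grip: the tray's edges were within 1 px of where they were at the grip, except one row I put down to a patchy mask.
- **Model:** it sat with an even gap all round in the pocket. It may have slid up to 1 mm within the pocket's play during the lift.
- **Cameras disagreed on collar height:** the scene camera gave about 0.2145 m and the top camera about 0.227 m. I weighted towards the scene camera, so the plate could be several mm low.
- **Top view blocked:** the arm hid the tray in the final pose, so the last position check rests on the scene camera and the arm's own pose. They agreed within about 2 mm.

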